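Clamp the yellow filter slides in an even row

ROBOT

A 6-joint arm with a two-finger parallel gripper is mounted at the origin on the work surface. World frame = base frame: x ahead of the robot, y to its left, z up, the work surface at z = 0. Lengths are in mm, angles in rad, forces in N, time in s.
With the tool pointing down it reaches from about 275 to 750 mm from the base axis. Payload 10.2 kg.
Tool frame: the origin (TCP) lies between the finger pads; the fingertips stand env.tip_reach ahead of it and the grasp point (between the pads) is the TCP (env.tip_reach is the distance from the TCP to the fingertips, in mm); z points along the fingers, y is the line along which they close (so a half turn about z gives the same grasp; the last joint's range is limited). The gripper opens to 88 mm and grips with 3 to 60 N. Pads are 18 mm wide; open, the fingers measure 123 mm over their backs; the gripper's body (75 mm by 187 mm) begins 45 mm behind the grasp point.
Start: joints at [0.985, 0.313, 1.498, -0, 1.331, -0.223], TCP at [186.332, 490.828, 257.72] pointing down, gripper open.
Joint ranges: [-2.94, 2.94], [-0.97, 2.17], [0.19, 2.56], [-1.23, 4.37], [0.02, 3.11], [-2.88, 2.88]. Speed limits (rad/s): [2.39, 2.39, 3.01, 3.14, 3.14, 3.14].

INTERFACE

Orientations are given as [roll, pitch, yaw] about the fixed x, y, z axes, in that order (R = Rz(yaw) Ry(pitch) Rx(roll)).
In Python, from rig import get_obs, optics, ticket, spotter, env gives the robot as it stands.
- The arm moves only by the tool play_rows, never from a script. Its argument "increments" is one flat list of numbers, 6 for each row, row after row: the shift along the tool's x, y, z as a fraction of full scale, then the turn, a rotation vector about the tool's x, y, z as a fraction of full scale. In form: [x, y, z, wx, wy, wz, x, y, z, wx, wy, wz, ...]. A call has 1 to 8 rows; each row is the pose to reach, as a shift and turn from the pose commanded when the call began, along the tool's axes at that moment, turning the shorter way round; what a row does not reach only later rows make up. Full scale, the value 1, is 0.15 m for a shift and 2 pi rad for a turn. A row lasts 1/8 s, in which the tool goes at most 62.5 mm and 10.7 degrees, less where a joint would pass 70% of its speed; a pose out of reach is approached as far as the arm can. A call with a number of a shift or a turn outside -1 to 1 is refused whole. A call with a gripper value outside its range is refused whole. "hand" is the opening, from -1 (shut) to 1 (fully open), set as the call begins (left out, the last holds). The fingers move at their own pace and stop on an object; the grip force is fixed at half the most. Time passes only in rows, so rows that repeat a pose let the fingers close. It gives the time, the measured TCP pose, the force, the opening and the grip force at its end, in the units of the state.
- get_obs(): the state, without advancing time (a new reading comes with each control period).
- optics.snapshot(name): name is "scene" or "side" or "wrist"; returns (picture, depth): 384x512x3 uint8, red, green, blue; 384x512 float32, mm along the optical axis (not along the pixel's ray), 0 where there is no reading.
- optics.calibration(name): a dict with "fov_y" (degrees; the focal length in pixels is half the picture's height over the tangent of half this angle, whatever the lens; pixels are square), "cx", "cy" (the principal point, pixels), "dist" ([k1, k2, p1, p2, k3] as OpenCV has them; the pictures are not rectified), "extrinsics" (4x4, takes a point from camera to world coordinates); the wrist camera has in their place "mount" (4x4, takes a point from camera to tool coordinates, whose origin is the TCP and whose axes are the flange's). Camera axes: x right, y up, looking along -z (the intrinsics and any distortion apply to the point x, -y, -z); pixel columns grow to the right and rows downward; lengths in mm; the calibration is good to about 2 mm. A picture is of the moment at which its call begins: read the wrist's pose just before it. calibration takes no time and is no camera call.
- ticket.sign_off(): hands the job in; it is judged then, once.
Trained networks look in the newest picture that a camera, given by its name, has taken for a name from the list of things; names that differ only in an ending like _2 or _b are one class to them, and where a whole thing is asked for, a point or a joint stands for the part that bears it (a point fixed in the world has none). Each returns a list of dicts, best first, with "score" (0 to 1); they miss things now and then, are a little off and sometimes report something else, mostly with a low value. They report only what shows in the picture. A call takes as long as a camera call. They do not tell look-alikes from the thing itself.
- spotter.recognise(target, camera): "position" ([x, y, z] in mm, in the coordinates of the camera as it stood for that picture, good to about 4 mm: the middle of the surface that is visible of it).
- spotter.tip_of(target, camera): "position" ([x, y, z] in mm, in the coordinates of the camera as it stood for that picture, good to about 4 mm: a listed point, or the origin of a listed thing).
The state is a dict: "t": time; "joint_positions": joint angles; "qd": joint speeds; "joint_efforts": joint torques, N m; "position": TCP position; "tcp_rot": TCP orientation; "wrist_force": force on the tool from outside, world axes, zero at the start; "torque": the same for the moment, N m; "grip_width": finger opening in mm; "grip_force": force on a finger pad.
Only numpy, scipy, OpenCV 4.12 (cv2) and the standard library are available. Lean on these libraries where they do the work, as an engineer would, in place of code of your own. Each camera call takes 0.05 s, during which the arm holds its last target. There are 200 camera calls.

TASK

Nudge the three square-cornered yellow filter slides into one straight, gapless row against the dark steel fence, short (46 mm) sides along it, and close the blue jaw on them so that the row is held against the sprung stop hidden in the green housing. The depth of that stop must be felt: once the row meets it, press on gently until it is about half-way in (8 mm of its 16 mm), then leave the jaw there. The slides hold glass, so never ram them, and leave the red and green slides and everything else where they are.

Things in the scene. Friction and masses are not known exactly. Their poses are not given: they have to be found in the camera images.
- yellow_1: yellow filter slide: a steel frame 60 x 46 x 20 mm (its x, y, z) holding a flat yellow pane, lying flat, about 100 g. Origin at the centre of its underside; x along its 60 mm side, z up. One of three alike, interchangeable; to be clamped in the row.
- yellow_2: yellow filter slide: a steel frame 60 x 46 x 20 mm (its x, y, z) holding a flat yellow pane, lying flat, about 100 g. Origin at the centre of its underside; x along its 60 mm side, z up. One of three alike, interchangeable; to be clamped in the row.
- yellow_3: yellow filter slide: a steel frame 60 x 46 x 20 mm (its x, y, z) holding a flat yellow pane, lying flat, about 100 g. Origin at the centre of its underside; x along its 60 mm side, z up. One of three alike, interchangeable; to be clamped in the row.
- red_slide: red filter slide: a steel frame 60 x 46 x 20 mm (its x, y, z) holding a flat red pane, lying flat, about 100 g. Origin at the centre of its underside; x along its 60 mm side, z up. Not wanted; stays where it is.
- green_slide: green filter slide: a steel frame 60 x 46 x 20 mm (its x, y, z) holding a flat green pane, lying flat, about 100 g. Origin at the centre of its underside; x along its 60 mm side, z up. Not wanted; stays where it is.
- gauge: Clamping gauge fixed to the shelf: dark steel fence bar 395 long, 18 thick, 14 mm high. Origin at shelf height, on the fence's working face, level with the green housing's mouth. y runs along the fence into the housing, x from the working face away from the robot. Slides lie on the bare shelf: one squared to the fence is centred at x = -30 mm. The row lies between mouth (y = 0) and jaw (y < 0).
- stop_house: Green stop housing fixed at the fence's +y end; origin and axes as the gauge. Mouth at y = 0 facing the jaw, 70 mm deep, roof 27 to 33 mm above the shelf, front wall's inner face at x = -70 mm. A sprung stop pad is hidden inside: its rest depth varies, 4 to 28 mm in from the mouth; it yields at about 4 N, then 0.4 N per mm, over 16 mm of travel.
- jaw (a joint): Blue clamping jaw's position along the fence, m: 0 parked farthest from the housing, growing towards it, up to 0.215. Its flat pushing face is at y = -0.278 + this value in the gauge's frame. Stiff (about 11.5 N to move), stays where left. 24 mm long along the fence, 28 mm high, reaching from x = -60 mm over the fence.
- jaw_knob (a point): Top centre of the upright brass post on the jaw, by which it is pushed or gripped: 16 mm in diameter, 30 to 67 mm above the shelf (22 mm collar below), 12 mm behind the pushing face, at x = -20 mm in the gauge's frame.
- toggle_tip (a point): Tip of the brass lever of a white porcelain toggle switch fixed to the shelf; leave alone.
- filter_disc: Loose yellow round filter disc in a steel ring, 68 mm across, 8 mm thick; origin under its centre; leave alone.
- float_valve: Loose copper float valve: brass foot 44 mm across (origin under it) and a 72 mm copper ball 95 mm along its +y, 72 mm high; leave alone.
- screw_1: Loose brass lens clamp screw with wing head, lying, 43 mm long; leave alone.
- screw_2: Second brass wing screw, alike; leave alone.
- stone_tin: Loose round tin of polishing stones with a blue lid, 86 mm across, 28 mm high; leave alone.
Things that resemble listed ones, but are neither listed nor needed, are in the scene too. What is shaped like the yellow_1 but purple is not meant.

How it is judged:
By the outcome, as a careful person would: the job done as asked, in the order asked, and still so for the second after the job is handed in, with the robot touching nothing.
It also fails if it takes over 72 s, if anything falls off the work surface, if the arm or the gripper's body presses on something with over 40 N, if the wrist force passes 120 N, or if a joint passes its speed limit or range.

## Working session

There is one attempt and no reset: what is moved stays moved. The work goes in short steps, Python scripts to look and compute and a tool call to move; the robot and the scene stay as the last step left them, time stands still between calls to the robot, and variables do not carry over. Pictures are saved under pics/ and viewed, at most 10 in all, crops included, and the job is handed in when it is done.

Besides the shell and the picture viewer there is one more tool, called after ">>>" as name(argument=value, ...), one argument or row to a line, values as JSON. play_rows: Moves the arm, as the interface text tells. Shift numbers are shares of 0.15 m and turn numbers shares of 2 pi rad, none past 1 either way. Its arguments: {"type":"object","properties":{"increments":{"type":"array"},"hand":{"type":"number"}},"required":["increments"]}

```bash
ls; mkdir -p pics; cat > h.py <<'E'
import numpy as np,cv2
from rig import get_obs,optics,ticket,spotter,env
from scipy.spatial.transform import Rotation as R
def T_tool():
    o=get_obs();T=np.eye(4);T[:3,:3]=R.from_euler('xyz',o['tcp_rot']).as_matrix();T[:3,3]=o['position'];return T
def cam(name):
    c=optics.calibration(name)
    E=np.array(c['extrinsics']) if 'extrinsics' in c else T_tool()@np.array(c['mount'])
    f=192/np.tan(np.radians(c['fov_y'])/2)
    K=np.array([[f,0,c['cx']],[0,f,c['cy']],[0,0,1]]);return K,np.array(c['dist'],float),E
def ray(px,C):
    K,d,E=C
    n=cv2.undistortPoints(np.array(px,float).reshape(-1,1,2),K,d).reshape(-1,2)
    v=np.c_[n[:,0],-n[:,1],-np.ones(len(n))]
    return v@E[:3,:3].T,E[:3,3]
def onz(px,C,z):
    v,o=ray(px,C);return o+v*((z-o[2])/v[:,2])[:,None]
def proj(P,C):
    K,d,E=C
    p=(np.atleast_2d(P)-E[:3,3])@E[:3,:3];p=p*[1,-1,-1]
    return cv2.projectPoints(p,np.zeros(3),np.zeros(3),K,d)[0].reshape(-1,2)
E
python3 - <<'E'
from h import *
o=get_obs();print(o,env.tip_reach)
for n in ['scene','side','wrist']:
    C=cam(n);im,d=optics.snapshot(n);cv2.imwrite(f'pics/{n}0.png',im[...,::-1]);np.savez(f'{n}0.npz',im=im,d=d,E=C[2]);print(n,C[2].round(2).tolist(),C[0][0,0])
    if n!='wrist':
        for t in ['yellow_1','red_slide','green_slide','gauge','stop_house','jaw']:
            for f in (spotter.recognise,spotter.tip_of):
                if f is spotter.tip_of and t=='jaw':t='jaw_knob'
                try:
                  for r in f(t,n):
                    P=C[2]@np.r_[r['position'],1];print(n,t,f.__name__,round(r['score'],2),P[:3].round(0),proj(P[:3],C).round(0))
                except Exception as e: print(t,e)
E
```

```text
pics
{'t': 0.0, 'joint_positions': array([ 9.84569640e-01,  3.13451293e-01,  1.49841610e+00, -2.52229241e-05,
        1.33101403e+00, -2.23390068e-01]), 'qd': array([0.00154291, 0.00018129, 0.00157918, 0.00035926, 0.00060198,
       0.00131837]), 'joint_efforts': array([-3.83633767e-05, -4.02211440e+01, -2.52268052e+01,  6.94273668e-02,
        3.52737552e-02, -1.09099044e-04]), 'position': array([186.22375707, 490.62635012, 257.16829702]), 'tcp_rot': array([-3.14033048e+00, -2.61624330e-04,  2.77876188e+00]), 'wrist_force': array([-0.52301553,  0.62325019, -0.35616828]), 'torque': array([-0.00473577, -0.01930874, -0.00214924]), 'grip_force': 0.0, 'grip_width': 88.16581533016844} 19.0
scene [[-0.72, -0.55, 0.42, 1030.49], [0.69, -0.56, 0.46, 550.64], [-0.02, 0.62, 0.79, 1004.78], [0.0, 0.0, 0.0, 1.0]] 443.1208654294979
scene yellow_1 call 0.78 [ 439. -118.   20.] [[248. 155.]]
scene yellow_1 call 0.68 [454. 112.  16.] [[301. 203.]]
scene yellow_1 call 0.65 [341.  86.  18.] [[321. 175.]]
scene yellow_1 call 0.55 [427.   9.  18.] [[281. 177.]]
scene yellow_1 call 0.48 [ 342. -136.   14
[... 1772 characters left out ...]
190.]]
side red_slide call 0.83 [ 433. -223.   11.] [[276. 163.]]
side red_slide call 0.52 [ 429. -234.   -6.] [[277. 164.]]
side green_slide call 0.6 [441. 229.  16.] [[279. 291.]]
side green_slide call 0.73 [440. 224.  -2.] [[279. 293.]]
side gauge call 0.73 [635. 173.  29.] [[199. 268.]]
side gauge call 0.55 [650. 155.   2.] [[195. 268.]]
side stop_house call 0.8 [616. 204.  32.] [[205. 279.]]
side stop_house call 0.74 [645. 160.  -2.] [[197. 270.]]
side jaw call 0.86 [ 618. -106.   25.] [[214. 187.]]
side jaw_knob call 0.73 [ 615. -114.   69.] [[214. 174.]]
wrist [[0.36, -0.89, -0.27, 116.51], [0.93, 0.34, 0.1, 516.99], [0.0, -0.29, 0.96, 384.47], [0.0, 0.0, 0.0, 1.0]] 319.95621142783335
```

```bash
python3 - <<'E'
import cv2
a=cv2.imread('pics/scene0.png')[90:330,120:420];b=cv2.imread('pics/side0.png')[120:330,130:400]
cv2.imwrite('pics/a.png',cv2.resize(a,None,fx=2.5,fy=2.5,interpolation=3));cv2.imwrite('pics/b.png',cv2.resize(b,None,fx=2.8,fy=2.8,interpolation=3))
E
```

```text
(no output)
```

View pics/a.png

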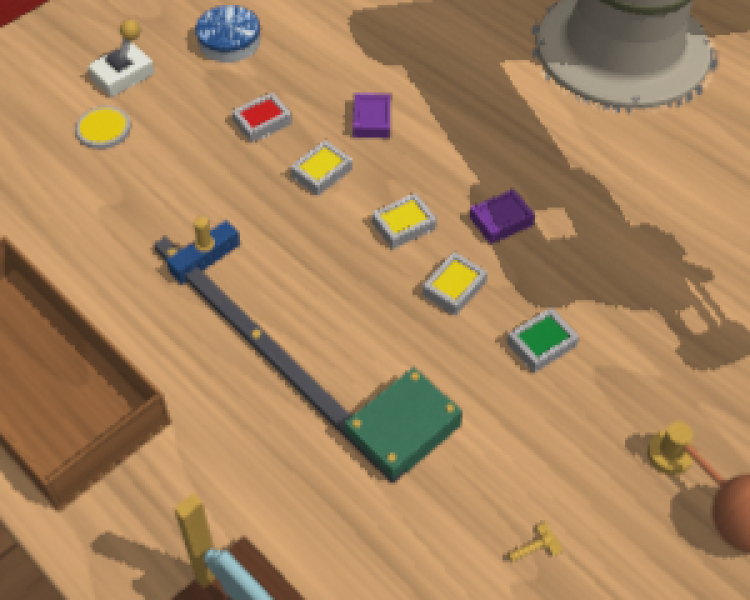

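View pics/b.png

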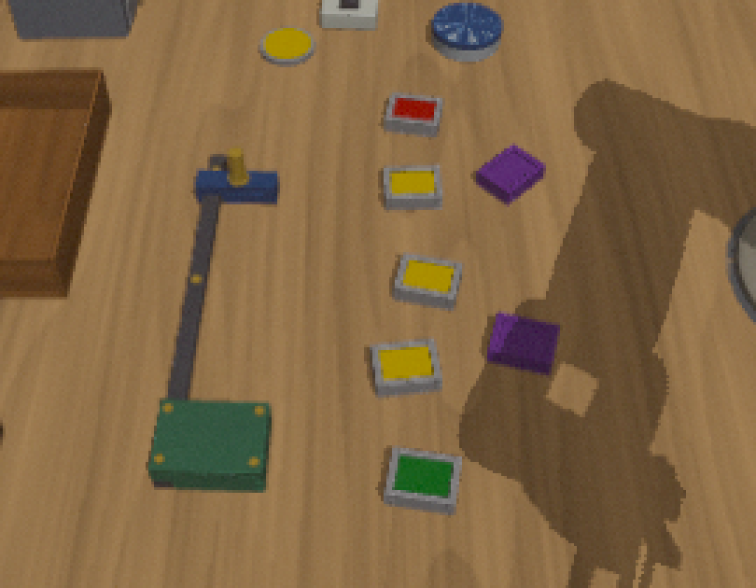

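The three yellow slides are at scene px (248,155), (281,177) and (301,203). Lookalikes are the purple slides at (268,137) and (321,175), the round yellow disc at (161,141), the red slide at (223,136) and the green slide at (337,225). I choose the three square yellow ones. Next I'll measure their poses and the fence line by segmentation.

```bash
cat > m.py <<'E'
from h import *
def blobs(im,C,lo,hi,z,amin=60):
    hsv=cv2.cvtColor(im,cv2.COLOR_RGB2HSV);m=cv2.inRange(hsv,lo,hi)
    n,l,s,c=cv2.connectedComponentsWithStats(m);out=[]
    for i in range(1,n):
        if s[i,4]<amin: continue
        v,u=np.where(l==i);P=onz(np.c_[u,v],C,z)[:,:2].astype(np.float32)
        (cx,cy),(w,h),a=cv2.minAreaRect(P)
        if w<h:w,h,a=h,w,a+90
        out.append((round(cx),round(cy),round(w),round(h),round((a+90)%180-90,1),s[i,4]))
    return out
def yel(im,C): return [b for b in blobs(im,C,(22,150,120),(33,255,255),18) if b[2]<90 and b[0]<680]
def fence(im,C): return [b for b in blobs(im,C,(0,0,30),(180,70,95),14,100) if b[2]>80]
E
python3 - <<'E'
from m import *
for n in ['scene','side']:
    im=np.load(n+'0.npz')['im'];C=cam(n)
    print(n,yel(im,C),'\n F',fence(im,C),'\n jaw',blobs(im,C,(105,120,60),(120,255,255),28),'\n G',blobs(im,C,(60,80,40),(85,255,200),33),'\n red',blobs(im,C,(0,200,120),(5,255,255),18))
    print(im[270:273,190] if n=='side' else im[230,225])
im=cv2.imread('pics/scene0.png')
cv2.imwrite('pics/c.png',cv2.resize(im[140:225,225:330],None,fx=7,fy=7,interpolation=3))
E
```

```text
scene [(586, -356, 53, 51, 14.6, np.int32(181)), (437, -120, 43, 30, 1.5, np.int32(110)), (426, 7, 44, 31, -14.3, np.int32(131)), (450, 109, 43, 31, 8.0, np.int32(148))] 
 F [(-543, 18, 750, 227, 7.9, np.int32(2707)), (-180, -133, 561, 213, 21.4, np.int32(2613)), (-228, 344, 128, 44, 26.8, np.int32(228)), (836, -556, 354, 172, 89.7, np.int32(2017)), (657, 62, 336, 21, 88.1, np.int32(635)), (853, 270, 208, 16, -89.6, np.int32(612))] 
 jaw [(371, -372, 82, 74, -60.0, np.int32(201)), (628, -108, 86, 37, -4.4, np.int32(246))] 
 G [(-306, 194, 287, 127, 89.6, np.int32(1545)), (448, 230, 42, 32, -8.4, np.int32(177)), (624, 199, 99, 78, -2.5, np.int32(1047))] 
 red [(378, -856, 425, 202, -1.7, np.int32(2828)), (433, -234, 40, 24, -8.9, np.int32(74))]
[66 65 70]
side [(579, -354, 54, 54, -0.7, np.int32(145)), (436, -120, 44, 29, -0.4, np.int32(120)), (424, 8, 45, 31, -15.1, np.int32(148)), (449, 109, 45, 31, 7.2, np.int32(182)), (618, 368, 47, 29, -22.4, np.int32(107)), (440, 396, 43, 25, -66.6, np.int32(171)), (669, 428, 49, 24, 1.5, np.int32(108))] 
 F [(1727, -1584, 709, 110, -51.0, np.int32(365)), (-651, -966, 1387, 142, 61.4, np.int32(1176)), (886, -613, 482, 214, -86.5, np.int32(1750)), (1107, -281, 789, 217, 89.5, np.int32(1808)), (1350, -303, 355, 79, -63.3, np.int32(960)), (-154, -135, 403, 310, 58.3, np.int32(4544)), (13, 20, 239, 216, -36.4, np.int32(1746)), (651, 19, 253, 23, 87.3, np.int32(471)), (-87, 201, 305, 120, 66.8, np.int32(1144)), (927, 229, 186, 14, -89.7, np.int32(285)), (889, 263, 249, 72, 89.8, np.int32(1193)), (40, 373, 163, 16, 70.4, np.int32(344)), (2, 427, 83, 74, 70.0, np.int32(351))] 
 jaw [(361, -373, 78, 77, -2.8, np.int32(211)), (644, -114, 33, 25, -0.5, np.int32(60))] 
 G [(616, 202, 96, 81, -2.6, np.int32(1069)), (438, 233, 45, 33, -8.6, np.int32(225))] 
 red [(443, -922, 437, 182, -0.5, np.int32(1616)), (429, -235, 42, 26, -11.1, np.int32(74))]
[[53 88 65]
 [56 89 69]
 [51 86 65]]
```

View pics/c.png

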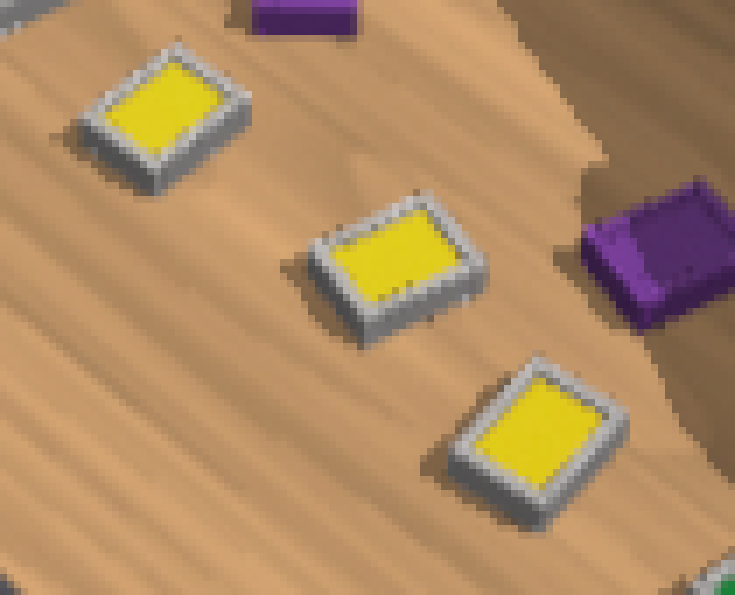

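All three picks are confirmed in the close crop as yellow with square corners: crop px (165,110), (400,250) and (540,430). I'll push with the nearly closed fingers as a wide flat face, and I'll start by turning the tool to the gauge axes.

>>> play_rows(
  increments=[-0.75,-0.86,0.5,0,0,0.199,-0.75,-0.86,0.5,0,0,0.199,-0.75,-0.86,0.5,0,0,0.199,-0.75,-0.86,0.5,0,0,0.199,-0.75,-0.86,0.5,0,0,0.199,-0.75,-0.86,0.5,0,0,0.199,-0.75,-0.86,0.5,0,0,0.199,-0.75,-0.86,0.5,0,0,0.199],
  hand=-0.545,
)

```text
t: 2.35
position: [245.8, 330.3, 182.8]
tcp_rot: [3.141, -0.0, 1.53]
wrist_force: [-0.8, 0.6, 1.1]
grip_width: 19.8
grip_force: 0.0
```

>>> play_rows(
  increments=[-0.816,0.351,0.1,0,0,0,-0.816,0.351,0.1,0,0,0,-0.816,0.351,0.1,0,0,0,-0.816,0.351,0.1,0,0,0],
)

```text
t: 2.85
position: [293.3, 205.8, 167.9]
tcp_rot: [3.141, -0.0, 1.529]
wrist_force: [0.0, 0.6, 0.7]
grip_width: 20.1
grip_force: 0.0
```

>>> play_rows(
  increments=[-0.816,0.351,0.1,0,0,0,-0.816,0.351,0.1,0,0,0,-0.816,0.351,0.1,0,0,0,-0.816,0.351,0.1,0,0,0],
)

```text
t: 3.35
position: [340.5, 82.2, 152.8]
tcp_rot: [-3.141, -0.0, 1.53]
wrist_force: [-0.9, -0.5, -0.4]
grip_width: 20.0
grip_force: 0.0
```

>>> play_rows(
  increments=[-0.816,0.351,0.1,0,0,0,-0.816,0.351,0.1,0,0,0,-0.816,0.351,0.1,0,0,0,-0.816,0.351,0.1,0,0,0],
)

```text
t: 3.85
position: [387.9, -41.6, 137.7]
tcp_rot: [-3.141, -0.001, 1.53]
wrist_force: [-0.5, 0.0, 0.1]
grip_width: 20.2
grip_force: 0.0
```

>>> play_rows(
  increments=[-0.816,0.351,0.1,0,0,0,-0.816,0.351,0.1,0,0,0,-0.816,0.351,0.1,0,0,0,-0.816,0.351,0.1,0,0,0],
)

```text
t: 4.35
position: [435.4, -165.8, 122.7]
tcp_rot: [-3.141, -0.001, 1.53]
wrist_force: [-0.1, -0.3, -0.2]
grip_width: 19.8
grip_force: 0.0
```

>>> play_rows(
  increments=[-0.02,0,0.3,0,0,0,-0.02,0,0.5,0,0,0,-0.02,0,0.58,0,0,0,-0.02,0,0.63,0,0,0,-0.02,0,0.638,0,0,0],
)

```text
t: 4.97
position: [435.6, -170.4, 27.5]
tcp_rot: [3.141, 0.0, 1.529]
wrist_force: [-1.3, -0.7, -0.5]
grip_width: 19.8
grip_force: 0.0
```

>>> play_rows(
  increments=[0.05,0,0,0,0,0,0.09,0,0,0,0,0,0.13,0,0,0,0,0,0.17,0,0,0,0,0,0.21,0,0,0,0,0,0.25,0,0,0,0,0,0.29,0,0,0,0,0,0.33,0,0,0,0,0],
)

```text
t: 5.98
position: [437.4, -120.9, 27.0]
tcp_rot: [-3.142, -0.0, 1.528]
wrist_force: [0.4, -1.3, 0.9]
grip_width: 20.3
grip_force: 0.5
```

>>> play_rows(
  increments=[0.04,0,0,0,0,0,0.08,0,0,0,0,0,0.12,0,0,0,0,0,0.16,0,0,0,0,0,0.19,0,0,0,0,0,0.21,0,0,0,0,0,0.22,0,0,0,0,0],
)

```text
t: 6.85
position: [438.7, -88.2, 27.0]
tcp_rot: [-3.141, -0.0, 1.529]
wrist_force: [-0.5, -1.5, -0.9]
grip_width: 20.4
grip_force: 0.4
```

```bash
python3 - <<'E'
from m import *
print(get_obs()['position'],get_obs()['wrist_force'])
for n in ['scene','side']:
    im,_=optics.snapshot(n);print(n,yel(im,cam(n)))
cv2.imwrite('pics/d.png',cv2.resize(im[130:330,150:380],None,fx=3,fy=3)[...,::-1])
E
```

```text
[438.74521949 -88.17860452  27.00672928] [-0.5132994  -1.47161226 -0.86227977]
scene [(586, -356, 53, 51, 14.6, np.int32(180)), (441, -55, 43, 30, -3.6, np.int32(119)), (426, 7, 44, 31, -14.3, np.int32(130)), (450, 109, 43, 31, 8.0, np.int32(148))]
side [(579, -354, 54, 54, -0.7, np.int32(144)), (440, -55, 46, 30, -0.4, np.int32(139)), (424, 8, 45, 31, -15.1, np.int32(149)), (449, 109, 45, 31, 7.2, np.int32(181)), (617, 368, 47, 28, -25.3, np.int32(111)), (441, 397, 46, 26, -66.5, np.int32(191)), (669, 428, 49, 24, 1.5, np.int32(110))]
```

>>> play_rows(
  increments=[-0.08,0,0,0,0,0,-0.08,0,-0.4,0,0,0,0.207,-0.36,-0.4,0,0,-0.15,0.207,-0.36,-0.4,0,0,-0.15,0.207,-0.36,-0.4,0,0,-0.15,0.207,-0.36,-0.4,0,0,-0.15,0.207,-0.36,-0.4,0,0,-0.15,0.207,-0.36,-0.4,0,0,-0.15],
)

```text
t: 7.95
position: [386.2, -55.6, 87.0]
tcp_rot: [-3.142, 0.0, 2.469]
wrist_force: [-0.1, -0.5, -0.5]
grip_width: 20.2
grip_force: 0.0
```

>>> play_rows(
  increments=[0,0,0,0,0,-0.1,0,0,0,0,0,-0.1,0,0,0,0,0,-0.1,0,0,0,0,0,-0.1],
)

```text
t: 8.45
position: [386.2, -55.4, 87.0]
tcp_rot: [3.142, 0.0, 3.098]
wrist_force: [-0.4, 0.7, 0.5]
grip_width: 20.2
grip_force: 0.0
```

>>> play_rows(
  increments=[0,0,0.2,0,0,0,0,0,0.35,0,0,0,0,0,0.4,0,0,0],
)

```text
t: 8.82
position: [385.7, -55.2, 26.2]
tcp_rot: [3.141, -0.002, 3.096]
wrist_force: [0.2, -0.4, 0.5]
grip_width: 20.0
grip_force: 0.0
```

>>> play_rows(
  increments=[-0.04,0.002,0,0,0,0,-0.08,0.003,0,0,0,0,-0.13,0.005,0,0,0,0,-0.18,0.008,0,0,0,0,-0.235,0.01,0,0,0,0,-0.29,0.012,0,0,0,0,-0.345,0.014,0,0,0,0,-0.4,0.016,0,0,0,0],
)

```text
t: 9.82
position: [446.7, -55.2, 27.0]
tcp_rot: [3.142, -0.0, 3.099]
wrist_force: [-2.0, 0.4, 0.7]
grip_width: 19.9
grip_force: 0.5
```

>>> play_rows(
  increments=[-0.055,0.002,0,0,0,0,-0.11,0.004,0,0,0,0,-0.165,0.007,0,0,0,0,-0.22,0.009,0,0,0,0,-0.275,0.011,0,0,0,0,-0.33,0.013,0,0,0,0,-0.385,0.016,0,0,0,0,-0.44,0.018,0,0,0,0],
)

```text
t: 10.82
position: [512.8, -55.3, 27.0]
tcp_rot: [3.142, -0.0, 3.099]
wrist_force: [-0.7, -0.0, 0.3]
grip_width: 20.0
grip_force: 0.5
```

>>> play_rows(
  increments=[-0.05,0.002,0,0,0,0,-0.1,0.004,0,0,0,0,-0.15,0.006,0,0,0,0,-0.19,0.008,0,0,0,0,-0.22,0.009,0,0,0,0,-0.245,0.01,0,0,0,0,-0.26,0.011,0,0,0,0,-0.27,0.011,0,0,0,0],
)

```text
t: 11.82
position: [552.8, -55.4, 27.0]
tcp_rot: [3.142, -0.0, 3.099]
wrist_force: [-1.1, 0.2, -1.0]
grip_width: 20.1
grip_force: 0.4
```

```bash
python3 - <<'E'
from m import *
print(get_obs()['position'],get_obs()['wrist_force'])
for n in ['scene','side']:
    im,_=optics.snapshot(n);print(n,yel(im,cam(n))[:5]);cv2.imwrite(f'pics/e_{n}.png',im[...,::-1])
E
```

```text
[552.82428453 -55.35211759  27.00481248] [-1.08994132  0.20546331 -1.00432213]
scene [(586, -356, 53, 51, 14.6, np.int32(180)), (426, 7, 44, 31, -14.3, np.int32(131)), (595, -54, 43, 31, -3.2, np.int32(143)), (450, 109, 43, 31, 8.0, np.int32(148))]
side [(424, 8, 45, 31, -15.1, np.int32(149)), (449, 109, 46, 31, 7.2, np.int32(183)), (614, 366, 48, 29, -36.5, np.int32(112)), (440, 397, 45, 26, -66.5, np.int32(194)), (669, 428, 49, 25, 1.5, np.int32(114))]
```

>>> play_rows(
  increments=[-0.013,0,0,0,0,0,-0.027,0.001,0,0,0,0,-0.04,0.002,0,0,0,0,-0.053,0.002,0,0,0,0,-0.067,0.003,0,0,0,0,-0.077,0.003,0,0,0,0,-0.087,0.004,0,0,0,0],
)

```text
t: 12.8
position: [565.9, -55.3, 27.0]
tcp_rot: [-3.142, 0.0, 3.099]
wrist_force: [-1.2, -0.6, 0.3]
grip_width: 20.0
grip_force: 0.3
```

>>> play_rows(
  increments=[-0.01,0,0,0,0,0,-0.02,0.001,0,0,0,0],
)

```text
t: 13.05
position: [568.9, -55.3, 27.0]
tcp_rot: [-3.142, 0.0, 3.099]
wrist_force: [-1.1, -0.2, 0.1]
grip_width: 19.9
grip_force: 0.3
```

>>> play_rows(
  increments=[-0.007,0,0,0,0,0,-0.014,0,0,0,0,0],
)

```text
t: 13.3
position: [569.9, -55.3, 27.0]
tcp_rot: [3.141, -0.003, 3.1]
wrist_force: [-10.3, 0.2, 7.6]
grip_width: 20.2
grip_force: 5.5
```

>>> play_rows(
  increments=[-0.006,0,0,0,0,0],
)

```text
t: 13.42
position: [570.0, -55.3, 26.9]
tcp_rot: [3.141, -0.006, 3.1]
wrist_force: [-15.3, -1.6, 11.3]
grip_width: 19.9
grip_force: 7.7
```

>>> play_rows(
  increments=[-0.006,0,0,0,0,0],
)

```text
t: 13.55
position: [570.1, -55.3, 26.9]
tcp_rot: [3.141, -0.008, 3.1]
wrist_force: [-19.6, -3.3, 14.9]
grip_width: 19.8
grip_force: 10.2
```

>>> play_rows(
  increments=[0.05,0,0,0,0,0,0.1,0,-0.1,0,0,0,0.3,0,-0.27,0,0,0,0.6,0.1,-0.27,0,0,0,0.9,0.2,-0.27,0,0,0,0.9,0.2,-0.27,0,0,0],
)

```text
t: 14.3
position: [437.1, -18.8, 68.3]
tcp_rot: [3.141, -0.001, 3.1]
wrist_force: [-0.0, 0.6, 1.6]
grip_width: 19.7
grip_force: 0.0
```

>>> play_rows(
  increments=[0.3,0.1,0,0,0,0,0.463,0.151,0,0,0,0,0.463,0.151,0.14,0,0,0,0.463,0.151,0.27,0,0,0,0.463,0.151,0.27,0,0,0],
)

```text
t: 14.92
position: [371.4, 5.5, 26.9]
tcp_rot: [3.142, -0.0, 3.099]
wrist_force: [0.4, -0.0, 0.5]
grip_width: 19.9
grip_force: 0.0
```

```bash
python3 - <<'E'
from m import *
print(get_obs()['position'],get_obs()['wrist_force'])
for n in ['scene','side']:
    im,_=optics.snapshot(n);print(n,yel(im,cam(n))[:5]);cv2.imwrite(f'pics/e_{n}.png',im[...,::-1])
E
```

```text
[371.38094302   5.49246809  26.92758667] [ 0.41052413 -0.00320997  0.53201975]
scene [(586, -356, 53, 51, 14.6, np.int32(181)), (426, 7, 44, 31, -13.4, np.int32(130)), (611, -54, 44, 31, -2.4, np.int32(144)), (450, 109, 43, 31, 8.0, np.int32(148))]
side [(579, -354, 54, 54, -0.7, np.int32(146)), (609, -53, 45, 30, -3.5, np.int32(129)), (424, 8, 44, 31, -16.0, np.int32(139)), (449, 109, 45, 31, 7.2, np.int32(181)), (618, 368, 47, 29, -22.4, np.int32(113))]
```

>>> play_rows(
  increments=[-0.04,0.002,0,0,0,0,-0.08,0.003,0,0,0,0,-0.12,0.005,0,0,0,0,-0.16,0.007,0,0,0,0,-0.21,0.01,0,0,0,0,-0.265,0.012,0,0,0,0,-0.32,0.014,0,0,0,0,-0.375,0.016,0,0,0,0],
)

```text
t: 16.02
position: [427.6, 5.8, 27.0]
tcp_rot: [3.142, -0.0, 3.099]
wrist_force: [-0.4, 0.5, 1.4]
grip_width: 20.1
grip_force: 0.4
```

>>> play_rows(
  increments=[-0.055,0.002,0,0,0,0,-0.11,0.004,0,0,0,0,-0.165,0.007,0,0,0,0,-0.22,0.009,0,0,0,0,-0.275,0.011,0,0,0,0,-0.33,0.013,0,0,0,0,-0.385,0.016,0,0,0,0,-0.44,0.018,0,0,0,0],
)

```text
t: 17.02
position: [493.6, 5.8, 27.0]
tcp_rot: [3.142, -0.0, 3.099]
wrist_force: [-0.2, 0.9, 0.9]
grip_width: 19.7
grip_force: 0.4
```

>>> play_rows(
  increments=[-0.055,0.002,0,0,0,0,-0.11,0.004,0,0,0,0,-0.165,0.006,0,0,0,0,-0.22,0.008,0,0,0,0,-0.27,0.01,0,0,0,0,-0.32,0.013,0,0,0,0,-0.36,0.015,0,0,0,0,-0.39,0.016,0,0,0,0],
)

```text
t: 18.02
position: [551.9, 5.7, 27.0]
tcp_rot: [-3.142, -0.0, 3.099]
wrist_force: [-1.2, 0.6, 0.2]
grip_width: 20.2
grip_force: 0.4
```

>>> play_rows(
  increments=[-0.02,0.001,0,0,0,0,-0.035,0.002,0,0,0,0,-0.05,0.002,0,0,0,0,-0.063,0.003,0,0,0,0,-0.073,0.003,0,0,0,0,-0.08,0.003,0,0,0,0],
)

```text
t: 18.77
position: [563.7, 5.6, 27.0]
tcp_rot: [-3.142, -0.0, 3.099]
wrist_force: [-0.9, -0.2, 0.9]
grip_width: 20.2
grip_force: 0.3
```

>>> play_rows(
  increments=[-0.012,0,0,0,0,0,-0.023,0.001,0,0,0,0,-0.033,0.001,0,0,0,0,-0.041,0.002,0,0,0,0,-0.048,0.002,0,0,0,0],
)

```text
t: 19.4
position: [570.9, 5.6, 27.0]
tcp_rot: [3.142, 0.0, 3.099]
wrist_force: [-1.2, 0.6, 0.4]
grip_width: 20.1
grip_force: 0.2
```

>>> play_rows(
  increments=[-0.006,0,0,0,0,0,-0.012,0,0,0,0,0],
)

```text
t: 19.65
position: [571.5, 5.6, 26.9]
tcp_rot: [-3.142, -0.004, 3.1]
wrist_force: [-9.5, -1.2, 6.9]
grip_width: 20.1
grip_force: 5.3
```

>>> play_rows(
  increments=[0.05,0,0,0,0,0,0.1,0,-0.1,0,0,0,0.3,0,-0.27,0,0,0,0.55,0.15,-0.27,0,0,0,0.8,0.3,-0.27,0,0,0,0.8,0.3,-0.27,0,0,0],
)

```text
t: 20.4
position: [452.9, 56.7, 68.4]
tcp_rot: [3.141, 0.0, 3.101]
wrist_force: [1.3, -0.3, 0.4]
grip_width: 19.9
grip_force: 0.0
```

>>> play_rows(
  increments=[0.25,0.2,0,0,0,0,0.404,0.331,0,0,0,0,0.404,0.331,0,0,0,0,0.404,0.331,0.14,0,0,0,0.404,0.331,0.27,0,0,0,0.404,0.331,0.27,0,0,0],
)

```text
t: 21.15
position: [397.0, 107.0, 26.6]
tcp_rot: [-3.142, -0.001, 3.098]
wrist_force: [-0.3, -0.4, -0.1]
grip_width: 20.0
grip_force: 0.0
```

```bash
python3 - <<'E'
from m import *
print(get_obs()['position'],get_obs()['wrist_force'])
for n in ['scene','side']:
    im,_=optics.snapshot(n);print(n,yel(im,cam(n))[:5]);cv2.imwrite(f'pics/e_{n}.png',im[...,::-1])
E
```

```text
[397.01390712 106.9995807   26.64734999] [-0.25772473 -0.37159023 -0.06689836]
scene [(586, -356, 53, 51, 14.6, np.int32(181)), (611, -54, 44, 31, -3.1, np.int32(145)), (450, 109, 43, 31, 8.0, np.int32(148)), (613, 12, 43, 30, -4.5, np.int32(159))]
side [(579, -354, 54, 54, -0.7, np.int32(144)), (609, -53, 44, 30, -2.1, np.int32(128)), (610, 12, 44, 31, -7.5, np.int32(145)), (450, 110, 44, 29, 4.6, np.int32(158)), (614, 365, 48, 29, -36.1, np.int32(108))]
```

>>> play_rows(
  increments=[-0.04,0.002,0,0,0,0,-0.08,0.003,0,0,0,0,-0.12,0.005,0,0,0,0,-0.16,0.007,0,0,0,0,-0.21,0.01,0,0,0,0,-0.265,0.012,0,0,0,0,-0.32,0.014,0,0,0,0,-0.375,0.016,0,0,0,0],
)

```text
t: 22.25
position: [453.1, 107.7, 27.0]
tcp_rot: [-3.142, -0.0, 3.099]
wrist_force: [-1.6, 0.9, 0.2]
grip_width: 20.1
grip_force: 0.5
```

>>> play_rows(
  increments=[-0.055,0.002,0,0,0,0,-0.11,0.004,0,0,0,0,-0.165,0.007,0,0,0,0,-0.22,0.009,0,0,0,0,-0.275,0.011,0,0,0,0,-0.33,0.013,0,0,0,0,-0.385,0.016,0,0,0,0,-0.44,0.018,0,0,0,0],
)

```text
t: 23.25
position: [519.1, 107.7, 27.0]
tcp_rot: [3.142, -0.0, 3.099]
wrist_force: [-1.0, 0.3, 0.9]
grip_width: 20.0
grip_force: 0.5
```

>>> play_rows(
  increments=[-0.05,0.002,0,0,0,0,-0.1,0.004,0,0,0,0,-0.145,0.006,0,0,0,0,-0.18,0.008,0,0,0,0,-0.21,0.009,0,0,0,0,-0.235,0.01,0,0,0,0,-0.255,0.011,0,0,0,0,-0.272,0.012,0,0,0,0],
)

```text
t: 24.25
position: [559.5, 107.7, 27.0]
tcp_rot: [3.142, 0.0, 3.099]
wrist_force: [-0.2, -0.1, -0.1]
grip_width: 19.7
grip_force: 0.3
```

>>> play_rows(
  increments=[-0.015,0.001,0,0,0,0,-0.027,0.001,0,0,0,0,-0.038,0.002,0,0,0,0,-0.047,0.002,0,0,0,0,-0.055,0.002,0,0,0,0],
)

```text
t: 24.88
position: [567.7, 107.7, 27.0]
tcp_rot: [-3.142, -0.0, 3.099]
wrist_force: [-0.7, -0.2, 0.7]
grip_width: 20.2
grip_force: 0.2
```

>>> play_rows(
  increments=[-0.01,0,0,0,0,0,-0.02,0.001,0,0,0,0,-0.028,0.001,0,0,0,0,-0.035,0.001,0,0,0,0],
)

```text
t: 25.38
position: [573.0, 107.6, 27.0]
tcp_rot: [-3.142, -0.0, 3.099]
wrist_force: [-1.1, 0.1, 0.1]
grip_width: 19.8
grip_force: 0.2
```

>>> play_rows(
  increments=[-0.007,0,0,0,0,0,-0.014,0,0,0,0,0],
)

```text
t: 25.62
position: [575.1, 107.5, 27.0]
tcp_rot: [-3.142, -0.0, 3.099]
wrist_force: [-0.2, -1.0, -0.2]
grip_width: 20.1
grip_force: 0.2
```

>>> play_rows(
  increments=[-0.006,0,0,0,0,0,-0.012,0,0,0,0,0],
)

```text
t: 25.88
position: [575.4, 107.5, 26.9]
tcp_rot: [-3.141, -0.004, 3.1]
wrist_force: [-11.3, -0.8, 8.3]
grip_width: 19.8
grip_force: 5.8
```

>>> play_rows(
  increments=[-0.005,0,0,0,0,0],
)

```text
t: 26.0
position: [575.5, 107.5, 27.0]
tcp_rot: [-3.141, -0.006, 3.1]
wrist_force: [-15.0, -1.6, 11.0]
grip_width: 20.1
grip_force: 7.6
```

```bash
python3 - <<'E'
from m import *
print(get_obs()['position'],get_obs()['wrist_force'])
for n in ['scene','side']:
    im,_=optics.snapshot(n);print(n,yel(im,cam(n))[:5]);cv2.imwrite(f'pics/f_{n}.png',cv2.resize(im[150:310,150:350] if n=='side' else im[150:310,170:340],None,fx=4,fy=3.7)[...,::-1])
E
```

```text
[575.52308327 107.45614502  26.95803792] [-14.97455975  -1.60141065  11.01035773]
scene [(586, -356, 53, 51, 14.6, np.int32(181)), (611, -54, 44, 31, -2.4, np.int32(144)), (613, 12, 43, 30, -4.5, np.int32(159)), (616, 105, 43, 31, -2.8, np.int32(175))]
side [(588, -363, 54, 27, 44.7, np.int32(69)), (617, 374, 48, 29, -2.2, np.int32(112)), (440, 397, 45, 26, -66.5, np.int32(189)), (668, 428, 47, 24, 1.5, np.int32(110))]
```

View pics/f_side.png

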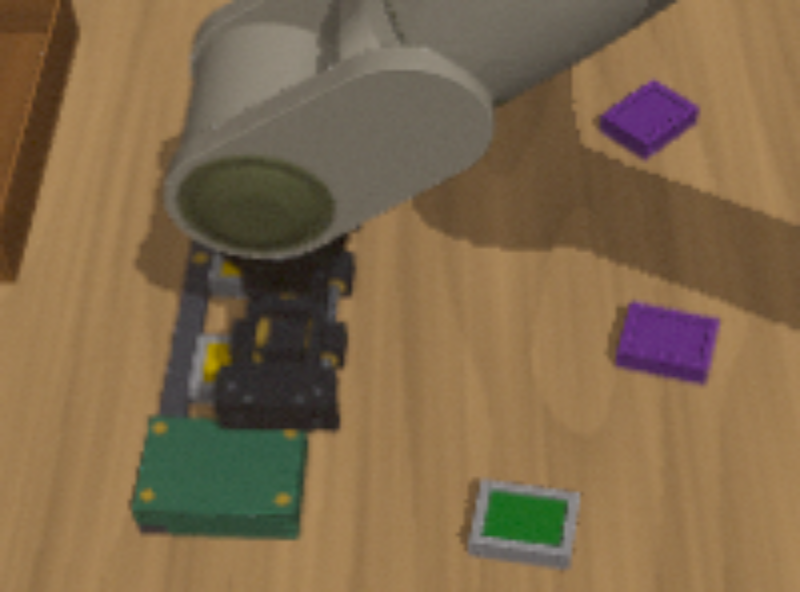

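The side view shows the slides along the fence at crop px (230,270) and (215,360), partly hidden by the arm. Slide C meets the fence at 15 N of push. Now to the jaw knob.

>>> play_rows(
  increments=[0.06,0,0,0,0,0,0.12,0,-0.3,0,0,0,0.12,0,-0.65,0,0,0,0,-0.4,-0.65,0,0,0.125,0,-0.8,-0.65,0,0,0.125,0,-0.85,-0.65,0,0,0.125,0,-0.85,-0.65,0,0,0.125,0,-0.85,-0.65,0,0,0.125],
  hand=-1,
)

```text
t: 27.1
position: [572.1, -20.1, 124.6]
tcp_rot: [3.141, 0.0, 2.313]
wrist_force: [-0.5, 0.6, -0.3]
grip_width: 0.6
grip_force: 0.0
```

>>> play_rows(
  increments=[0,0,0,0,0,0.125,0,0,0,0,0,0.125,0,0,0,0,0,0.125,0,0,0,0,0,0.125,0,0,0,0,0,0.125],
)

```text
t: 27.72
position: [572.1, -19.7, 124.5]
tcp_rot: [3.141, 0.0, 1.531]
wrist_force: [-0.2, -0.3, 0.4]
grip_width: 0.3
grip_force: 0.0
```

```bash
python3 - <<'E'
from m import *
print(get_obs()['position'],get_obs()['tcp_rot'])
for n in ['scene','side','wrist']:
    C=cam(n);im,_=optics.snapshot(n);print(n,yel(im,C)[:5]);cv2.imwrite(f'pics/g_{n}.png',im[...,::-1])
    for k in (1,2,3):
        for r in spotter.tip_of('jaw_knob',n)[:1]: print(n,r['score'],(C[2]@np.r_[r['position'],1])[:3].round(1))
    print(blobs(im,C,(15,110,80),(28,255,255),67,30)[:8] if n!='wrist' else '')
E
```

```text
[572.14339016 -19.73933009 124.53810636] [3.14128489e+00 8.23475471e-05 1.53100644e+00]
scene [(586, -356, 53, 51, 14.6, np.int32(181)), (611, -54, 44, 31, -2.4, np.int32(144)), (613, 12, 43, 30, -4.5, np.int32(158)), (616, 105, 43, 31, -2.8, np.int32(175))]
scene 0.58 [ 621.1 -120.2   67.9]
scene 0.58 [ 621.1 -120.2   67.9]
scene 0.58 [ 621.1 -120.2   67.9]
[(392, -131, 1697, 1175, 89.4, np.int32(102305)), (-497, 86, 519, 206, 36.8, np.int32(3030)), (-366, -235, 59, 26, 22.0, np.int32(41)), (256, -290, 82, 7, 8.7, np.int32(36)), (547, -128, 43, 23, 32.8, np.int32(56)), (631, -24, 42, 31, -3.1, np.int32(155)), (633, 39, 41, 31, -5.1, np.int32(168)), (637, 127, 43, 31, -2.8, np.int32(192))]
side [(609, -53, 45, 29, -5.3, np.int32(124)), (610, 12, 44, 31, -0.3, np.int32(146)), (615, 106, 44, 31, -0.1, np.int32(177)), (618, 368, 47, 29, -22.4, np.int32(109)), (440, 397, 45, 26, -66.5, np.int32(183))]
side 0.48 [ 619.1 -114.8   68.2]
side 0.48 [ 619.1 -114.8   68.2]
side 0.48 [ 619.1 -114.8   68.2]
[(-491, -1131, 1207, 297, 62.4, np.int32(2415)), (480, -126, 1206, 1194, -0.5, np.int32(83257)), (1032, -461, 87, 32, -79.2, np.int32(46)), (-305, -453, 130, 60, 54.5, np.int32(107)), (-362, -486, 58, 38, 58.3, np.int32(32)), (-365, -345, 288, 40, 50.8, np.int32(187)), (-336, -411, 107, 21, 47.6, np.int32(38)), (-216, -374, 69, 11, 83.7, np.int32(32))]
wrist [(616, 102, 46, 31, -1.5, np.int32(3328)), (611, 12, 46, 34, -5.2, np.int32(2784)), (651, 7, 9, 8, -2.0, np.int32(113)), (610, -55, 46, 32, -2.5, np.int32(1928))]
```

View pics/g_wrist.png

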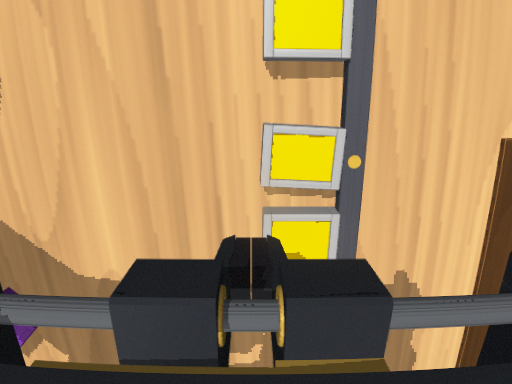

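The wrist view shows the three slides along the fence at px (307,27), (303,157) and (303,235). The middle one is twisted about 3°. I'll go behind the knob, close the gaps, then recheck.

>>> play_rows(
  increments=[-0.4,0.17,0,0,0,0,-0.849,0.334,0,0,0,0,-0.849,0.334,0,0,0,0,-0.849,0.334,0.2,0,0,0,-0.849,0.334,0.437,0,0,0,-0.849,0.334,0.437,0,0,0],
)

```text
t: 29.08
position: [615.5, -148.0, 56.8]
tcp_rot: [-3.137, -0.002, 1.529]
wrist_force: [0.3, -0.6, 0.3]
grip_width: 0.4
grip_force: 0.0
```

>>> play_rows(
  increments=[0.03,0,0,0,0,0,0.055,0,0,0,0,0,0.075,0,0,0,0,0,0.09,0,0,0,0,0],
)

```text
t: 29.58
position: [617.5, -135.6, 59.4]
tcp_rot: [3.141, 0.0, 1.529]
wrist_force: [0.4, -0.2, 0.2]
grip_width: -0.0
grip_force: 0.0
```

>>> play_rows(
  increments=[0.01,0,0,0,0,0,0.02,0,0,0,0,0,0.03,0,0,0,0,0,0.04,0,0,0,0,0],
)

```text
t: 30.08
position: [617.6, -132.1, 59.2]
tcp_rot: [3.141, 0.004, 1.528]
wrist_force: [-1.5, -12.3, -0.4]
grip_width: 0.4
grip_force: 5.8
```

>>> play_rows(
  increments=[0.025,0,0,0,0,0,0.05,0,0,0,0,0,0.08,0,0,0,0,0,0.11,0,0,0,0,0,0.135,0,0,0,0,0,0.155,0,0,0,0,0,0.17,0,0,0,0,0,0.185,0,0,0,0,0],
)

```text
t: 31.08
position: [618.6, -104.4, 59.2]
tcp_rot: [-3.141, 0.004, 1.528]
wrist_force: [-3.7, -11.5, 1.1]
grip_width: 0.4
grip_force: 6.1
```

>>> play_rows(
  increments=[0.02,0,0,0,0,0,0.04,0,0,0,0,0,0.06,0,0,0,0,0,0.08,0,0,0,0,0,0.1,0,0,0,0,0,0.12,0,0,0,0,0,0.14,0,0,0,0,0,0.16,0,0,0,0,0],
)

```text
t: 32.08
position: [619.4, -80.5, 59.2]
tcp_rot: [-3.141, 0.004, 1.528]
wrist_force: [-5.1, -12.2, 1.5]
grip_width: 0.5
grip_force: 6.3
```

>>> play_rows(
  increments=[0.025,0,0,0,0,0,0.05,0,0,0,0,0,0.075,0,0,0,0,0,0.1,0,0,0,0,0,0.125,0,0,0,0,0,0.15,0,0,0,0,0,0.17,0,0,0,0,0,0.19,0,0,0,0,0],
)

```text
t: 33.08
position: [620.4, -52.0, 59.2]
tcp_rot: [-3.14, 0.003, 1.528]
wrist_force: [-6.6, -12.6, 2.4]
grip_width: 0.7
grip_force: 6.3
```

>>> play_rows(
  increments=[0.02,0,0,0,0,0,0.04,0,0,0,0,0,0.06,0,0,0,0,0,0.08,0,0,0,0,0,0.1,0,0,0,0,0,0.12,0,0,0,0,0],
)

```text
t: 33.83
position: [621.0, -34.0, 59.1]
tcp_rot: [-3.139, 0.004, 1.528]
wrist_force: [-6.9, -13.8, 3.8]
grip_width: 0.5
grip_force: 6.6
```

```bash
python3 - <<'E'
from m import *
print(get_obs()['position'],get_obs()['tcp_rot'])
for n in ['scene','side','wrist']:
    C=cam(n);im,_=optics.snapshot(n);print(n,yel(im,C)[:5]);cv2.imwrite(f'pics/h_{n}.png',im[...,::-1])
E
```

```text
[621.02748633 -34.00313087  59.1235306 ] [-3.13936409  0.00350951  1.52816289]
scene [(586, -356, 53, 51, 14.6, np.int32(180)), (613, 18, 43, 31, -2.6, np.int32(158)), (613, 65, 44, 31, -2.0, np.int32(172)), (616, 110, 43, 32, -1.7, np.int32(179))]
side [(611, 19, 45, 31, -0.2, np.int32(150)), (611, 66, 45, 29, -0.2, np.int32(161)), (615, 112, 45, 31, -0.1, np.int32(180)), (614, 365, 48, 29, -36.1, np.int32(115)), (441, 397, 46, 26, -66.5, np.int32(195))]
wrist [(612, 64, 46, 34, -2.0, np.int32(6769)), (613, 18, 46, 34, -1.9, np.int32(5604)), (651, 7, 9, 9, -2.2, np.int32(235)), (621, -18, 23, 16, 4.2, np.int32(310)), (620, -41, 20, 20, 40.5, np.int32(850))]
```

View pics/h_wrist.png

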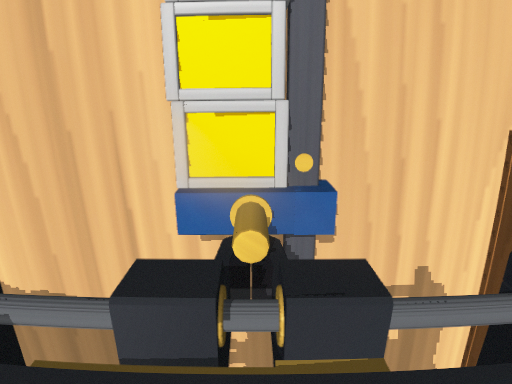

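The wrist view shows the row closed up, with slides at px (225,50) and (230,145) and the jaw at (255,210). The middle slide sits about 2 mm off the fence. I'll press it home from the rear before going on to the stop.

>>> play_rows(
  increments=[-0.08,0,0,0,0,0,-0.08,-0.35,-0.05,0,0,0,0.2,-0.568,-0.05,0,0,-0.03,0.5,-0.568,-0.05,0,0,-0.06,0.636,-0.568,-0.05,0,0,-0.09,0.636,-0.568,-0.05,0,0,-0.12,0.636,-0.568,-0.05,0,0,-0.13,0.636,-0.568,-0.05,0,0,-0.13],
  hand=-0.545,
)

```text
t: 34.98
position: [540.8, 67.1, 66.5]
tcp_rot: [3.141, -0.0, 2.344]
wrist_force: [-0.5, 0.4, -0.8]
grip_width: 20.0
grip_force: 0.0
```

>>> play_rows(
  increments=[0,0,0,0,0,-0.121,0,0,0,0,0,-0.121,0,0,0.1,0,0,-0.121,0,0,0.2,0,0,-0.121,0,0,0.265,0,0,-0.121,0,0,0.265,0,0,-0.121],
)

```text
t: 35.72
position: [540.5, 67.1, 26.3]
tcp_rot: [3.141, -0.001, 3.101]
wrist_force: [0.2, 0.1, 0.1]
grip_width: 19.9
grip_force: 0.0
```

>>> play_rows(
  increments=[-0.05,0.002,0,0,0,0,-0.1,0.004,0,0,0,0,-0.14,0.006,0,0,0,0,-0.17,0.007,0,0,0,0,-0.19,0.008,0,0,0,0,-0.2,0.008,0,0,0,0,-0.208,0.008,0,0,0,0,-0.216,0.008,0,0,0,0],
)

```text
t: 36.72
position: [572.9, 67.3, 26.7]
tcp_rot: [3.142, -0.001, 3.106]
wrist_force: [-1.5, 0.3, 0.6]
grip_width: 20.0
grip_force: 0.6
```

>>> play_rows(
  increments=[-0.006,0,0,0,0,0,-0.01,0,0,0,0,0],
)

```text
t: 36.98
position: [574.1, 67.3, 26.6]
tcp_rot: [-3.142, -0.002, 3.106]
wrist_force: [-7.2, 0.3, 4.0]
grip_width: 20.2
grip_force: 3.2
```

>>> play_rows(
  increments=[-0.006,0,0,0,0,0,-0.01,0,0,0,0,0],
)

```text
t: 37.22
position: [574.2, 67.3, 26.6]
tcp_rot: [-3.141, -0.006, 3.106]
wrist_force: [-14.4, -1.0, 12.0]
grip_width: 20.1
grip_force: 7.3
```

>>> play_rows(
  increments=[0.05,0,0,0,0,0,0.15,0,-0.1,0,0,0,0.25,0,-0.2,0,0,0,0.25,0,-0.2,0,0,0],
)

```text
t: 37.72
position: [538.9, 68.5, 57.6]
tcp_rot: [-3.141, 0.002, 3.106]
wrist_force: [-0.1, 0.2, -0.5]
grip_width: 19.9
grip_force: 0.0
```

```bash
python3 - <<'E'
from m import *
print(get_obs()['position'],get_obs()['tcp_rot'])
for n in ['scene','side']:
    C=cam(n);im,_=optics.snapshot(n);print(n,yel(im,C)[:5]);cv2.imwrite(f'pics/i_{n}.png',cv2.resize(im[160:290,180:300],None,fx=5,fy=4.6,interpolation=3)[...,::-1])
E
```

```text
[538.85187625  68.50982479  57.61090771] [-3.14148337e+00  2.33647737e-03  3.10552133e+00]
scene [(586, -356, 53, 51, 14.6, np.int32(180)), (613, 19, 44, 31, -1.1, np.int32(160)), (615, 65, 44, 31, -2.0, np.int32(172)), (617, 111, 44, 32, -1.1, np.int32(179))]
side [(612, 18, 43, 31, -3.7, np.int32(141)), (615, 66, 41, 29, -0.1, np.int32(143)), (615, 112, 45, 31, -0.1, np.int32(180)), (618, 368, 47, 29, -22.4, np.int32(107)), (440, 397, 45, 25, -67.9, np.int32(187))]
```

View pics/i_scene.png

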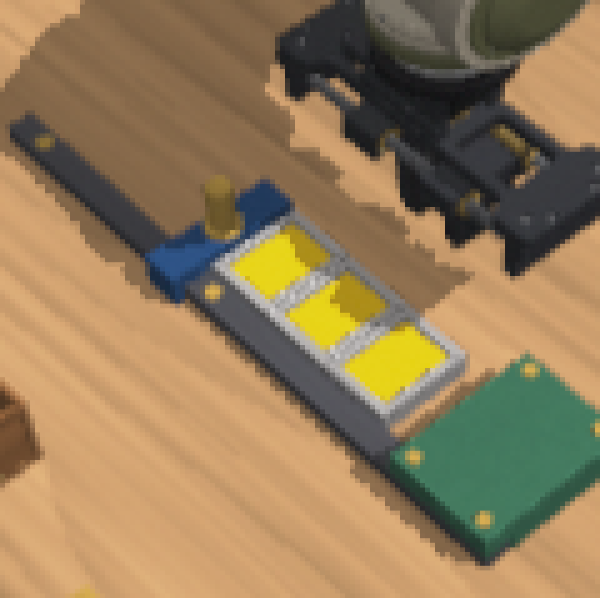

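The scene crop shows the row straight and gapless along the fence, with slides at crop px (280,262), (335,312) and (395,362). Now back behind the knob for the final press.

>>> play_rows(
  increments=[-0.01,-0.4,0,0,0,0.03,-0.028,-0.766,0,0,0,0.06,-0.028,-0.766,0,0,0,0.09,-0.028,-0.766,0,0,0,0.12,-0.028,-0.766,0,0,0,0.13,-0.028,-0.766,0,0,0,0.13],
  hand=-1,
)

```text
t: 38.58
position: [538.9, -46.6, 56.0]
tcp_rot: [-3.141, -0.0, 2.289]
wrist_force: [0.1, -0.9, -0.9]
grip_width: 0.4
grip_force: 0.0
```

>>> play_rows(
  increments=[0,0,0,0,0,0.12,0,0,0,0,0,0.12,0,0,0,0,0,0.12,0,0,0,0,0,0.12,0,0,0,0,0,0.12],
)

```text
t: 39.2
position: [538.9, -46.5, 56.4]
tcp_rot: [-3.141, -0.0, 1.538]
wrist_force: [-0.3, 0.1, -0.1]
grip_width: 0.7
grip_force: 0.0
```

>>> play_rows(
  increments=[0.01,0.25,-0.02,0,0,0,0.018,0.45,-0.02,0,0,0,0.018,0.547,-0.02,0,0,0,0.018,0.547,-0.02,0,0,0],
)

```text
t: 39.7
position: [621.1, -46.7, 59.2]
tcp_rot: [-3.142, 0.0, 1.539]
wrist_force: [-0.1, -0.1, -0.1]
grip_width: 0.7
grip_force: 0.0
```

>>> play_rows(
  increments=[0.03,0,0,0,0,0,0.055,0,0,0,0,0,0.07,0,0,0,0,0,0.08,0,0,0,0,0,0.09,0,0,0,0,0,0.1,0,0,0,0,0],
)

```text
t: 40.45
position: [621.2, -33.5, 59.8]
tcp_rot: [-3.141, 0.003, 1.535]
wrist_force: [-3.1, -14.3, 1.2]
grip_width: 0.2
grip_force: 6.6
```

>>> play_rows(
  increments=[0.02,0,0,0,0,0,0.045,0,0,0,0,0,0.07,0,0,0,0,0,0.095,0,0,0,0,0,0.12,0,0,0,0,0,0.14,0,0,0,0,0,0.155,0,0,0,0,0,0.165,0,0,0,0,0],
)

```text
t: 41.45
position: [622.1, -9.5, 59.8]
tcp_rot: [-3.141, 0.004, 1.535]
wrist_force: [-3.2, -13.9, 0.6]
grip_width: 0.2
grip_force: 6.8
```

>>> play_rows(
  increments=[0.01,0,0,0,0,0,0.02,0,0,0,0,0,0.03,0,0,0,0,0],
)

```text
t: 41.82
position: [622.2, -5.0, 59.8]
tcp_rot: [-3.141, 0.004, 1.534]
wrist_force: [-3.9, -13.3, 1.1]
grip_width: 0.3
grip_force: 6.8
```

>>> play_rows(
  increments=[0.01,0,0,0,0,0,0.02,0,0,0,0,0],
)

```text
t: 42.08
position: [622.3, -2.0, 59.8]
tcp_rot: [-3.141, 0.004, 1.534]
wrist_force: [-3.3, -12.4, 1.5]
grip_width: 0.5
grip_force: 6.8
```

>>> play_rows(
  increments=[0.01,0,0,0,0,0,0.02,0,0,0,0,0],
)

```text
t: 42.32
position: [622.4, 1.0, 59.8]
tcp_rot: [-3.141, 0.004, 1.534]
wrist_force: [-3.4, -14.2, 1.2]
grip_width: 0.6
grip_force: 6.8
```

>>> play_rows(
  increments=[0.01,0,0,0,0,0,0.02,0,0,0,0,0],
)

```text
t: 42.58
position: [622.5, 4.0, 59.8]
tcp_rot: [-3.141, 0.004, 1.534]
wrist_force: [-3.2, -13.3, 0.9]
grip_width: 0.2
grip_force: 6.8
```

>>> play_rows(
  increments=[0.01,0,0,0,0,0,0.02,0,0,0,0,0],
)

```text
t: 42.82
position: [622.6, 7.0, 59.8]
tcp_rot: [-3.141, 0.004, 1.534]
wrist_force: [-3.0, -13.8, 2.5]
grip_width: 0.2
grip_force: 6.8
```

>>> play_rows(
  increments=[0.01,0,0,0,0,0,0.02,0,0,0,0,0],
)

```text
t: 43.08
position: [622.7, 9.1, 59.9]
tcp_rot: [-3.141, 0.005, 1.534]
wrist_force: [-3.5, -18.6, 1.5]
grip_width: 0.4
grip_force: 9.3
```

>>> play_rows(
  increments=[0.01,0,0,0,0,0,0.02,0,0,0,0,0],
)

```text
t: 43.32
position: [622.8, 11.9, 59.9]
tcp_rot: [-3.141, 0.005, 1.534]
wrist_force: [-4.9, -19.7, 1.9]
grip_width: 0.5
grip_force: 9.9
```

>>> play_rows(
  increments=[0.01,0,0,0,0,0,0.021,0,0,0,0,0,0.021,0,0,0,0,0],
)

```text
t: 43.7
position: [622.9, 15.0, 59.9]
tcp_rot: [-3.141, 0.005, 1.534]
wrist_force: [-5.4, -18.6, 1.1]
grip_width: 0.4
grip_force: 9.7
```

>>> play_rows(
  increments=[-0.02,0,0,0,0,0,-0.1,0,0,0,0,0,-0.2,0,-0.2,0,0,0,-0.4,-0.2,-0.7,0,0,0,-0.6,-0.5,-0.7,0,0,0,-0.6,-0.5,-0.7,0,0,0],
)

```text
t: 44.45
position: [543.5, -70.2, 166.3]
tcp_rot: [3.14, 0.001, 1.532]
wrist_force: [0.3, 0.5, -0.6]
grip_width: 0.5
grip_force: 0.0
```

```bash
python3 - <<'E'
from m import *
print(get_obs()['position'],get_obs()['wrist_force'])
for n in ['scene','side']:
    C=cam(n);im,_=optics.snapshot(n);print(n,yel(im,C)[:5]);cv2.imwrite(f'pics/j_{n}.png',cv2.resize(im[130:290,180:380],None,fx=4,fy=3.7,interpolation=3)[...,::-1])
    for r in spotter.tip_of('jaw_knob',n)[:1]: print(n,r['score'],(C[2]@np.r_[r['position'],1])[:3].round(1))
E
```

```text
[543.50586269 -70.2317925  166.30120814] [ 0.28036699  0.49561684 -0.63109572]
scene [(586, -356, 53, 51, 15.8, np.int32(179)), (615, 67, 44, 31, -2.7, np.int32(173)), (616, 113, 43, 31, -1.9, np.int32(177))]
scene 0.55 [624.3  28.8  69.6]
side [(613, 66, 45, 29, -0.1, np.int32(159)), (615, 113, 45, 28, -0.0, np.int32(176)), (617, 367, 48, 28, -25.3, np.int32(112)), (440, 397, 45, 27, -66.5, np.int32(188)), (668, 428, 47, 24, 1.5, np.int32(107))]
side 0.92 [620.9  34.6  69.5]
```

View pics/j_scene.png

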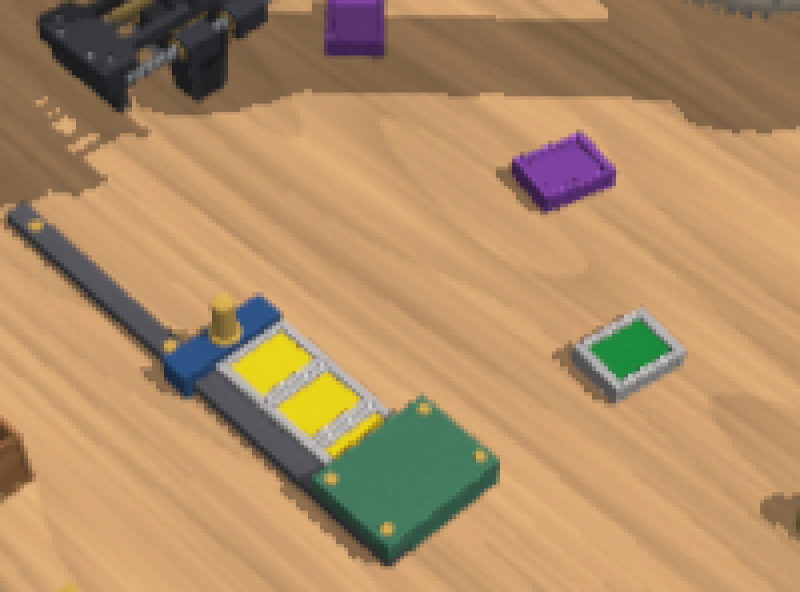

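The final view shows the row straight and gapless against the fence, with slides at crop px (272,362), (320,405) and (355,435). The third slide is in the housing, the jaw is closed on the row, and the arm is clear.

```bash
python3 -c "
from rig import ticket;print(ticket.sign_off())"
```

```text
the job is handed in; nothing more can be done
None
```

I handed the job in at about 45 s: the three yellow slides are in a straight, gapless row against the fence, and the jaw has pressed them about 8 mm into the sprung stop. That depth comes from the force readings and the jaw's travel after contact, not from a direct measurement.

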